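# Hang a bin between its neighbours on the rail

### The arm

A 7-joint arm with a two-finger parallel gripper is mounted at the origin on a cart in front of the work surface, level with it; the furniture and walls round the work are solid. World frame = base frame: x ahead of the robot, y to its left, z up, the work surface at z = 0. Lengths are in m, angles in rad, forces in N, time in s.
With the tool pointing down it reaches from about 0.35 to 0.9 m from the base axis. Payload 19.9 kg.
Tool frame: the origin (TCP) lies between the finger pads; the fingertips stand 17 mm ahead of it and the grasp point (between the pads) lies 2 mm behind it (arm.tips_ahead is the distance from the TCP to the fingertips, in m); z points along the fingers, y is the direction in which the jaws open and shut (so a half turn about z gives the same grasp; the last joint's range is limited). The gripper opens to 94 mm and grips with 3 to 60 N. Pads are 16 mm wide; open, the fingers measure 119 mm over their backs; the gripper's body (75 mm by 177 mm) begins 78 mm behind the grasp point.
Start: joints at [-1.355, 0.417, -0.01, 1.614, 0.005, 1.111, -0.053], TCP at [0.159, 0.604, 0.222] pointing down, gripper open.
Joint ranges: [-2.81, 2.81], [-0.39, 2.02], [-1.27, 1.25], [0.06, 2.57], [-1.19, 4.33], [0.19, 2], [-2.82, 2.82]. Speed limits (rad/s): [1.89, 1.89, 2.39, 2.39, 3.01, 3.01, 3.01].

### API

Orientations are given as a rotation vector (axis times angle).
In Python, from bench import state, eyes, workorder, arm gives the robot as it stands. The module is installed in compiled form; this text tells all that it offers.
- The arm moves only by the tool step_arm, never from a script. Its argument "plan" is a list of rows, each an object with "linear": the shift along the tool's x, y, z in mm, a list of three; "dr": the turn, a rotation vector about the tool's x, y, z in rad, a list of three; "hand": the opening, from 0 (shut) to 1 (fully open). A call has 1 to 10 rows; each row shifts and turns the commanded pose from where the row before left it, along the tool's axes as they then stand; what a row does not reach is not made up. A row lasts 1/12 s, in which the tool goes at most 41.7 mm and 7.16 degrees, less where a joint would pass 70% of its speed; a pose out of reach is approached as far as the arm can. A call with a gripper value outside its range is refused whole. The fingers move at their own pace and stop on an object; the grip force is fixed at half the most. Time passes only in rows, so rows that do not move let the fingers close. It gives the time, the measured TCP pose, the force and the opening at its end, in the units of the state.
- state(): the state, without advancing time (a new reading comes with each control period).
- eyes.snapshot(name): name is "scene" or "top"; returns the picture (384x512x3 uint8, red, green, blue); there is no depth.
- eyes.get_calibration(name): a dict with "vertical_fov" (degrees; the focal length in pixels is half the picture's height over the tangent of half this angle, whatever the lens; pixels are square), "cx", "cy" (the principal point, pixels), "xyz" and "attitude" of the camera in the world. Camera axes: x right, y up, looking along -z (the intrinsics and any distortion apply to the point x, -y, -z); pixel columns grow to the right and rows downward; lengths in m; the calibration is good to about 2 mm. A picture is of the moment at which its call begins. get_calibration takes no time and is no camera call.
- workorder.sign_off(): hands the job in, once; it reports no verdict.
The state is a dict: "time": time; "joints": joint angles; "joint_vel": joint speeds; "joint_efforts": joint torques, N m; "ee_pos": TCP position; "orientation": TCP orientation; "ft_force": force on the tool from outside, world axes, zero at the start; "torque": the same for the moment, N m; "gripper_width": finger opening in m.
Only numpy, scipy, OpenCV 4.12 (cv2) and the standard library are available. Lean on these libraries where they do the work, as an engineer would, in place of code of your own. Each camera call takes 0.05 s, during which the arm holds its last target. There are 200 camera calls.

### The job

Hang the small tile bin that stands on the table on the bin rail, between the deep bin (the one that sticks out furthest) and the middle bin. The middle bin is in the way: slide it along the rail, away from the deep bin, to make room, then lower the loose bin gently so that its hook goes over the rail and it hangs straight between those two. The three other bins must stay hooked on the rail the whole time, and leave the spray bottle and the timer standing where they are.

Things in the scene. Friction and masses are not known exactly. Their poses are not given: they have to be found in the camera images.
- bin_rail: Fixed rail for hook-on bins (all sizes mm). Origin on the table under the bar's middle; y along the bar, bins hang on its -x side. Flat bar 5 thick (x -2.5 to 2.5), z 91 to 115, free from y -122 to 122 between end plates (8 thick, x -30 to 20, up to z 134) that stop the bins. Round rod, radius 5, at x 2.5, z 45, on which hung bins lean back. Foot 100 x 290 x 10.
- rail_top (a point): Middle of the bar's top edge, at bin_rail's x 0, y 0, z 115. To hang a bin, lower it upright with the middle of its slot (its x 0) over the bar's middle plane, 3.5 mm free either way; it rests when its origin is 20 above the table, then leans 0.1 rad, underside backward.
- loose_bin: The bin to hang, about 150 g, standing upright and turned on the table left or right of the rail. Grey open box with green tiles fixed in it, 56 wide in y, from x -6 (flat back) to -64 (front), walls 50 to 62 high, back wall 95 high. Origin on the underside plane, straight below the tab and slot; box on its -x side, z up.
- loose_hook (a point): Inner top of loose_bin's hook, at its x 0, y 0, z 95, middle of the slot. Hook 48 wide in y: slot 12 wide (x -6 to 6) open downward, roof 4 thick (z 95 to 99), lip 3 thick behind it reaching down to z 71, its edge flared back to x 13.
- loose_tab (a point): Middle of loose_bin's black upright grip tab, at its x 0, y 0, z 122. Tab 10 thick in x, 30 wide in y, from z 99 (hook roof) to z 145.
- deep_bin: Hung bin like loose_bin with the same hook and tab, but the box is deeper (front at x -101, the others -64), about 220 g. Starts within 5 mm of one end plate, left or right. Hung bins lean 0.1 rad, underside backward, origin 20 above the table and 6 behind the bar's middle plane, tab's middle about 6 in front of it.
- middle_bin: Hung bin just like loose_bin. Starts between the deep and the end bin, 19 to 51 mm clear of the deep bin, which is too narrow. Slides along the bar when its tab is pushed sideways with 1 to 3 N; pushed fully against the end bin, and that against its end plate, it leaves about 71 to 75 mm clear beside the deep bin.
- end_bin: Hung bin just like loose_bin, starts within 5 mm of the end plate opposite to the deep bin's.
- spray_bottle: Loose spray bottle, 54 x 119 x 262 high, standing on the other side of the rail from the loose bin; origin under its middle. Bystander.
- wind_timer: Loose white wind-up timer, 54 x 60 x 66 high, in front of the rail; origin under its middle. Bystander.

How it is judged:
On the way, in this order (a step that is already met when the one before it is completed fails the run):
1. the middle bin is slid away from the deep bin, so that the gap between them takes the loose bin (horizontal distance between deep_bin and middle_bin above 0.111 m), for 0.2 s.
2. the loose bin's hook is over the rail between the deep bin and the middle bin (z of loose_bin in the frame of bin_rail between 0.014 and 0.028 m and angle between loose_bin's own z axis and vertical below 0.2 rad and angle between the y axis of loose_bin and the y axis of bin_rail, either way round below 0.15 rad and x of loose_bin in the frame of bin_rail between -0.008 and 0.014 m and horizontal distance between loose_bin and deep_bin below 0.085 m and horizontal distance between loose_bin and middle_bin below 0.085 m and horizontal distance between deep_bin and middle_bin above 0.108 m), for 0.2 s.
At the end, for the whole second after the job is handed in: All four bins hang at rest: hook over the bar, origin 14 to 28 mm up, lean under 0.2 rad, square to the rail within 0.15 rad; the loose bin between deep and middle bin (each centre within 85 mm of its own, those two over 108 mm apart; its origin -8 to 14 mm from the bar plane) (all of step 2 and z of deep_bin in the frame of bin_rail between 0.014 and 0.028 m and angle between each of deep_bin, middle_bin, end_bin's own z axis and vertical below 0.2 rad and angle between the y axis of each of deep_bin, middle_bin, end_bin and the y axis of bin_rail, either way round below 0.15 rad and z of middle_bin in the frame of bin_rail between 0.014 and 0.028 m and z of end_bin in the frame of bin_rail between 0.014 and 0.028 m and linear speed of each of loose_bin, deep_bin, middle_bin, end_bin below 0.03 m/s); the robot touches nothing.
It fails at once if the deep, middle or end bin is knocked or lifted off the rail, or tipped ((height (world z) of deep_bin below 0.01 m or height (world z) of deep_bin above 0.042 m or angle between deep_bin's own z axis and vertical above 0.4 rad) or (height (world z) of middle_bin below 0.01 m or height (world z) of middle_bin above 0.042 m or angle between middle_bin's own z axis and vertical above 0.4 rad) or (height (world z) of end_bin below 0.01 m or height (world z) of end_bin above 0.042 m or angle between end_bin's own z axis and vertical above 0.4 rad)).
It fails at once if the spray bottle is shoved more than 30 mm or tipped (distance of spray_bottle from where it was at the start of the episode above 0.03 m or angle between spray_bottle's own z axis and vertical above 0.3 rad).
It fails at once if the wind timer is shoved more than 30 mm or tipped (distance of wind_timer from where it was at the start of the episode above 0.03 m or angle between wind_timer's own z axis and vertical above 0.3 rad).
It fails at once if the loose bin is slammed or dropped onto the rail (over 40 N) (contact force between loose_bin and bin_rail above 40 N).
It also fails if it takes over 64 s, if anything falls off the work surface, if the arm or the gripper's body presses on something with over 40 N, if the wrist force passes 120 N, or if a joint passes its speed limit or range.

## Working session

There is one attempt and no reset: what is moved stays moved. The work goes in short steps, Python scripts to look and compute and a tool call to move; the robot and the scene stay as the last step left them, time stands still between calls to the robot, and variables do not carry over. Pictures are saved under pics/ and viewed, about 8 in all and at most 12, crops included, and the job is handed in when it is done.

Besides the shell and the picture viewer there is one more tool, called after "Request:" by a JSON object that holds its "op" and its "data". step_arm: Moves the arm, as the interface text tells. Its arguments: {"type":"object","properties":{"plan":{"type":"array","items":{"type":"object","properties":{"linear":{"type":"array","items":{"type":"number"}},"dr":{"type":"array","items":{"type":"number"}},"hand":{"type":"number"}}}}},"required":["plan"]}

```bash
mkdir -p pics
python3 - <<'E'
from bench import state, eyes, arm
import cv2,numpy as np
for n in("scene","top"):
    im=eyes.snapshot(n); cv2.imwrite(f"pics/{n}0.png",cv2.resize(im[:,:,::-1],None,fx=1.5,fy=1.5,interpolation=cv2.INTER_CUBIC)); np.save(f"{n}0.npy",im); print(n,eyes.get_calibration(n))
print(state(),arm.tips_ahead)
E
```

```text
scene {'vertical_fov': 56.06462970122457, 'cx': 255.02238375489017, 'cy': 186.50528090974288, 'xyz': array([ 0.14303543, -0.45981106,  0.81258793]), 'attitude': array([ 0.66968612, -0.23795299, -0.68199152])}
top {'vertical_fov': 56.348205088165045, 'cx': 253.49345418066102, 'cy': 190.4927569554952, 'xyz': array([0.37065153, 0.01628137, 0.99966074]), 'attitude': array([ 0.12266554, -0.12664616, -1.55360077])}
{'time': 0.1, 'joints': array([-1.35452251,  0.41794035, -0.01032593,  1.61409883,  0.00471686,
        1.11071169, -0.05301873]), 'joint_vel': array([-0.00026277, -0.00153492,  0.00143256, -0.00067452,  0.00022328,
       -0.00018238, -0.0017439 ]), 'joint_efforts': array([ 2.24771342e-03, -8.52580404e+01,  6.40250724e-01, -4.26700330e+01,
       -4.89024888e-02,  1.62985671e-02,  9.38861695e-05]), 'ee_pos': array([0.15924922, 0.60403884, 0.22187784]), 'orientation': array([-4.03755654e-01, -3.11548539e+00,  1.78017484e-03]), 'ft_force': array([ 0.00579768, -0.06929556, -0.40600578]), 'torque': array([0.00615178, 0.02275716, 0.05527958]), 'gripper_width': 0.09402716469009305} 0.017
```

View pics/scene0.png

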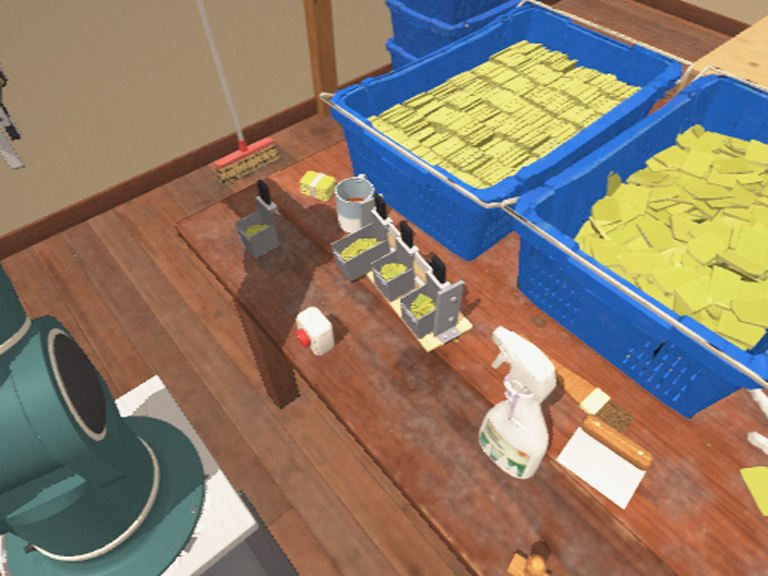

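View pics/top0.png

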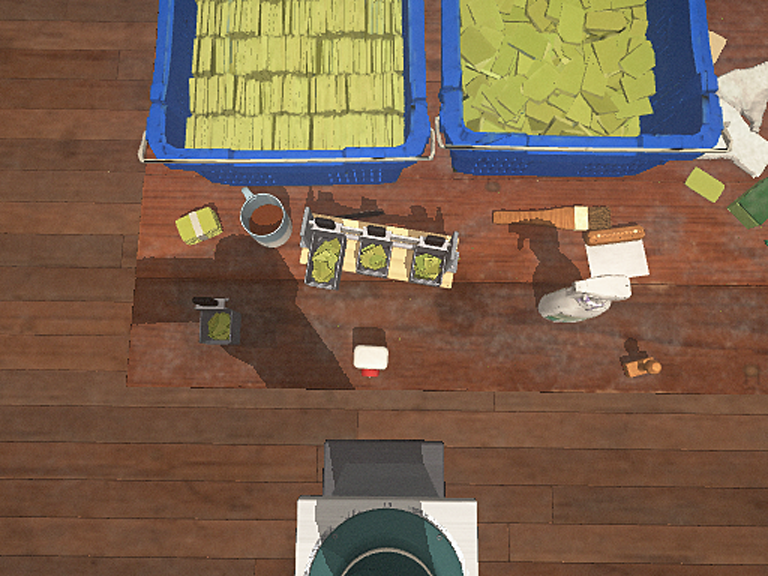

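The deep bin is at the left (+y), the loose bin is further left, the spray bottle is on the right and the timer is in front. I'll enlarge the rail and loose bin in both views.

Run:
```python
import cv2,numpy as np
t=np.load("top0.npy")[:,:,::-1];s=np.load("scene0.npy")[:,:,::-1]
c=lambda im,x,y,w,h,f:cv2.resize(im[y:y+h,x:x+w],None,fx=f,fy=f,interpolation=cv2.INTER_CUBIC)
a=c(t,120,130,200,125,4)   # 800x500
cv2.imwrite("pics/topc.png",a)
cv2.imwrite("pics/scenec.png",c(s,150,110,170,130,4.6))
```

```text
(no output)
```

View pics/topc.png

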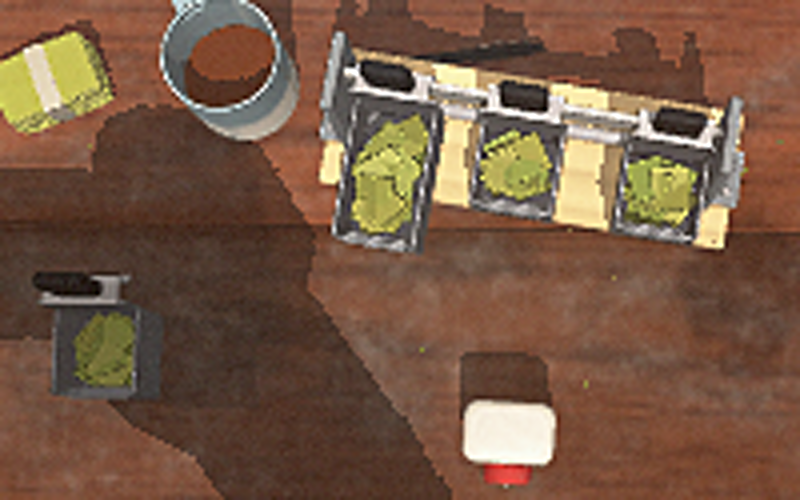

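View pics/scenec.png

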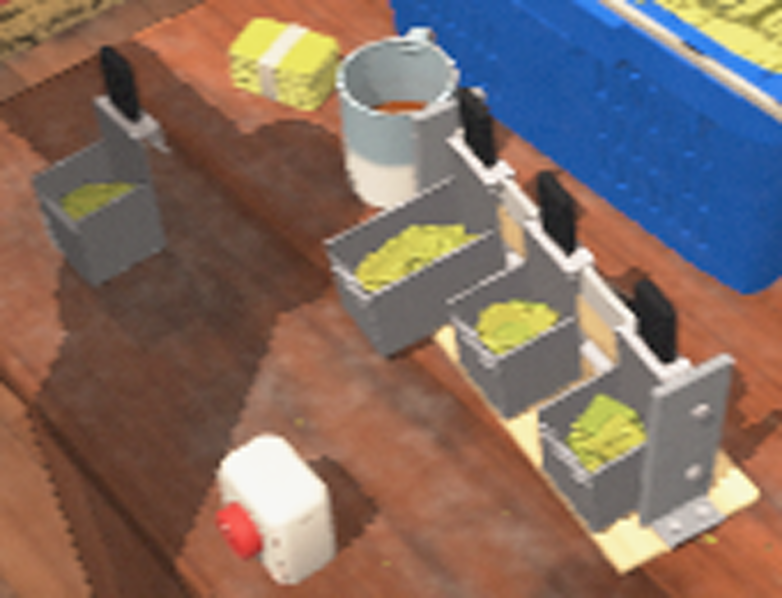

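The top crop shows the tabs: loose (68,285), deep (388,75), middle (523,95) and end (680,122), in crop pixels. The black tabs should segment easily, so I'll fit them as boxes in both views.

```bash
cat > h.py <<'E'
import cv2,numpy as np
from scipy.spatial.transform import Rotation as R
from bench import eyes
def proj(n,P):
    c=eyes.get_calibration(n);f=192/np.tan(np.radians(c['vertical_fov'])/2)
    p=(np.atleast_2d(P)-c['xyz'])@R.from_rotvec(c['attitude']).as_matrix()
    return np.c_[c['cx']+f*p[:,0]/-p[:,2],c['cy']-f*p[:,1]/-p[:,2]]
def box(x,y,z): return np.array([[a,b,c] for a in x for b in y for c in z])/1000
TAB=box((-5,5),(-15,15),(99,145))
def blobs(im,rois,th=45):
    out=[]
    for x,y,w,h in rois:
        m=(im[y:y+h,x:x+w].max(2)<th).astype(np.uint8)
        n,l,s,c=cv2.connectedComponentsWithStats(m)
        k=1+np.argmax(s[1:,4]);out.append((c[k]+[x,y],s[k]+[x,y,0,0,0]))
    return out
def cen(n,P):
    h=cv2.convexHull(proj(n,P).astype(np.float32));m=cv2.moments(h)
    return np.array([m['m10'],m['m01']])/m['m00'],m['m00']
def place(P,x,y,yaw,lean=0,z=0): # hung: lean about y, underside backward(+x)
    return (R.from_rotvec([0,0,yaw])*R.from_rotvec([0,-lean,0])).apply(P)+[x,y,z]
E
python3 - <<'E'
from h import *
from scipy.optimize import least_squares
t=np.load("top0.npy");s=np.load("scene0.npy")
rt=[(125,193,25,14),(206,142,20,14),(241,147,20,14),(279,154,22,14)]
rs=[(168,118,16,20),(246,126,14,22),(264,144,16,24),(286,168,16,24)]
T=blobs(t,rt);S=blobs(s,rs)
for nm,a,b in zip(("loose","deep","mid","end"),T,S):
    lean=0 if nm=="loose" else .1; z=0 if nm=="loose" else .02
    yaw0=0 if nm=="loose" else -.13
    f=lambda q:np.r_[cen("top",place(TAB,q[0],q[1],yaw0,lean,z+q[2]))[0]-a[0],cen("scene",place(TAB,q[0],q[1],yaw0,lean,z+q[2]))[0]-b[0]]
    r=least_squares(f,[.5,0.1,0])
    print(nm,a[1],b[1],r.x.round(4),r.fun.round(2),"areas",cen("top",place(TAB,*r.x[:2],yaw0,lean,z))[1].round(),cen("scene",place(TAB,*r.x[:2],yaw0,lean,z))[1].round())
    r2=least_squares(lambda q:f([q[0],q[1],0]),[.5,.1]);print("   z fixed",r2.x.round(4),r2.fun.round(2))
E
```

```text
Traceback (most recent call last):
AttributeError: 'float' object has no attribute 'round'
```

```bash
cat > fit.py <<'E'
from h import *
from scipy.optimize import least_squares
def fit(t,s,rt,rs,names=("loose","deep","mid","end"),yaw=(0,-.13,-.13,-.13)):
  T=blobs(t,rt);S=blobs(s,rs)
  for nm,a,b,yaw0 in zip(names,T,S,yaw):
    lean=0 if nm=="loose" else .1; z=0 if nm=="loose" else .02
    f=lambda q:np.r_[cen("top",place(TAB,q[0],q[1],yaw0,lean,z+q[2]))[0]-a[0],cen("scene",place(TAB,q[0],q[1],yaw0,lean,z+q[2]))[0]-b[0]]
    r=least_squares(f,[.5,0.1,0])
    print(nm,a[1],b[1],r.x.round(4),r.fun.round(2),"areas",[round(cen(n,place(TAB,*r.x[:2],yaw0,lean,z))[1]) for n in("top","scene")])
    r2=least_squares(lambda q:f([q[0],q[1],0]),[.5,.1]);print("   z fixed",r2.x.round(4),r2.fun.round(2), place(np.array([[0,0,.122]]),*r2.x,yaw0,lean,z).round(4))
E
python3 - <<'E'
from fit import *
t=np.load("top0.npy");s=np.load("scene0.npy")
rt=[(125,193,25,14),(206,142,20,14),(241,147,20,14),(279,154,22,14)]
rs=[(168,118,16,20),(246,126,14,22),(264,144,16,24),(286,168,16,24)]
fit(t,s,rt,rs)
E
```

```text
loose [128 198  17   6  75] [172 120   8  16  67] [ 0.509   0.3381 -0.0649] [-4.84 -7.1   4.22  6.55] areas [111, 114]
   z fixed [0.4829 0.3023] [ 0.21 -0.36 -0.43 -0.02] [[0.4829 0.3023 0.122 ]]
deep [210 145  13   8  27] [250 132   7  14  54] [0.6015 0.0844 0.0609] [  6.66   1.47  -2.41 -10.87] areas [89, 130]
   z fixed [0.6228 0.1037] [ 1.08 -0.36 -0.62 -0.67] [[0.6107 0.1053 0.1414]]
mid [245 150   5   7  11] [267 150   8  15  62] [ 0.6152  0.0302 -0.0042] [ 1.05 -1.21 -2.05 -2.7 ] areas [89, 140]
   z fixed [0.6108 0.0301] [ 1.02  0.08 -3.26 -3.05] [[0.5987 0.0317 0.1414]]
end [288 161   8   3   9] [287 174   9  15  72] [ 0.6328 -0.0614 -0.098 ] [-10.5   -6.56   3.47  13.11] areas [96, 158]
   z fixed [ 0.5926 -0.0786] [-0.29 -0.66 -0.22  0.63] [[ 0.5805 -0.077   0.1414]]
```

Run:
```python
from fit import *
t=np.load("top0.npy");s=np.load("scene0.npy")
rt=[(125,193,25,14),(206,142,20,14),(241,147,20,14),(279,154,22,14)]
rs=[(168,118,16,20),(246,126,14,22),(264,144,16,24),(286,168,16,24)]
for th in (55,65,75,85):print(th,[b[1][4] for b in blobs(t,rt,th)],[b[1][4] for b in blobs(s,rs,th)])
for y,x0,x1 in((200,126,150),(148,206,230),(153,241,262),(160,279,302)):print(t[y,x0:x1].max(1))
for y,x0,x1 in((128,168,185),(140,246,262),(158,264,280),(184,286,303)):print(s[y,x0:x1].max(1))
```

```text
55 [np.int64(86), np.int64(49), np.int64(33), np.int64(28)] [np.int64(75), np.int64(64), np.int64(76), np.int64(91)]
65 [np.int64(97), np.int64(70), np.int64(57), np.int64(60)] [np.int64(80), np.int64(82), np.int64(93), np.int64(116)]
75 [np.int64(103), np.int64(80), np.int64(75), np.int64(71)] [np.int64(84), np.int64(85), np.int64(96), np.int64(118)]
85 [np.int64(262), np.int64(81), np.int64(79), np.int64(77)] [np.int64(99), np.int64(89), np.int64(99), np.int64(121)]
[ 77  84  44  48  43  48  44  52  45  48  31  51  46  46  30  30  36  24
  43 119 152 151 148 129]
[236 226 255 255  19  40  49  64  61  64  74  64  75  74  66  52  28 255
 210 200 173 171 199 255]
[255 219 237 188  34  57  67  71  74  77  81  77  79  71  70  41 147 253
 232 254 253]
[193 237 240 138  44  40  50  48  59  63  61  65  80  83  85  75  64  94
 255 255 250  56  64]
[108 106 104 105  81  41  32  28  32  34  35  77 112 122 119 124 124]
[125 204 237 240 203  40  38  34  37  38  39  77 117 130 157 176]
[233 243 235 167  38  40  39  37  38  38  46 130 177 181 181 182]
[170 236 244 218  75  37  40  37  39  37  58 139 184 184 183 181 178]
```

```bash
sed -i 's/th=45/th=78/; s/\[.5,0.1,0\])/[.55,0.1,0],x_scale=[.1,.1,.1])/' h.py fit.py
python3 - <<'E'
from fit import *
t=np.load("top0.npy");s=np.load("scene0.npy")
rt=[(125,193,25,14),(206,142,20,14),(241,147,20,14),(279,154,22,14)]
rs=[(168,118,16,20),(246,126,14,22),(264,144,16,24),(286,168,16,24)]
fit(t,s,rt,rs)
E
```

```text
loose [128 193  22  11 118] [172 120   9  16  88] [ 0.5329  0.4038 -0.1562] [-18.27  -9.66   4.11  14.07] areas [121, 107]
   z fixed [0.4837 0.3001] [-0.73  0.44  0.23  0.52] [[0.4837 0.3001 0.122 ]]
deep [210 145  14   8  81] [249 129   9  17  89] [0.6227 0.1044 0.0032] [ 0.62  0.11 -0.76 -0.15] areas [95, 128]
   z fixed [0.6248 0.1057] [ 0.23 -0.35 -0.49  0.13] [[0.6127 0.1073 0.1414]]
mid [245 150  12   8  77] [267 147   8  18  97] [ 0.619   0.0241 -0.0178] [-0.83 -0.97  0.51  3.42] areas [90, 141]
   z fixed [0.611  0.0205] [ 0.52  0.32 -0.68  0.84] [[0.5989 0.0221 0.1414]]
end [283 157  14   8  75] [286 171  11  18 119] [ 0.6222 -0.0692 -0.0728] [-4.36 -2.61  3.34 12.82] areas [95, 159]
   z fixed [ 0.5978 -0.0734] [ 0.07 -0.31 -0.25  0.26] [[ 0.5857 -0.0719  0.1414]]
```

Run:
```python
from fit import *
def tri(a,b): # top px, scene px at 1.5x
    f=lambda p:np.r_[proj("top",p)[0]-np.array(a)/1.5,proj("scene",p)[0]-np.array(b)/1.5]
    r=least_squares(f,[.7,0,.15]);print(a,r.x.round(3),r.fun.round(1))
tri((432,155),(510,207));tri((443,148),(525,212));tri((148,158),(330,98))
tri((607,285),(520,350))
# loose yaw: overlay
BOX=[(-6,-28,0),(-6,28,0),(-64,28,0),(-64,-28,0),(-6,-28,95),(-6,28,95),(-64,-28,50),(-64,28,50),(-6,-24,99),(-6,24,99),(6,-24,99),(6,24,99),(13,-24,71),(13,24,71),(-5,-15,145),(-5,15,145),(5,15,145),(5,-15,145),(5,15,99),(5,-15,99)]
BOX=np.array(BOX)/1000
t=np.load("top0.npy")[:,:,::-1];s=np.load("scene0.npy")[:,:,::-1]
E_=[(0,1),(1,2),(2,3),(3,0),(4,5),(0,4),(3,6),(6,7),(8,9),(9,11),(11,10),(10,8),(12,13),(14,15),(15,16),(16,17),(17,14),(16,18),(17,19)]
tiles=[]
for yaw in (-.1,0.0):
  for n,im,(x,y,w,h) in(("top",t,(120,190,45,48)),("scene",s,(152,112,45,66))):
    f=8 if n=="top" else 6
    c=cv2.resize(im[y:y+h,x:x+w],None,fx=f,fy=f,interpolation=cv2.INTER_CUBIC)
    p=((proj(n,place(BOX,.4837,.3001,yaw))-[x,y]+.5)*f).astype(int)
    for a,b in E_: cv2.line(c,tuple(map(int,p[a])),tuple(map(int,p[b])),(0,0,255) ,1)
    o=np.zeros((400,360,3),np.uint8);o[:min(400,c.shape[0]),:c.shape[1]]=c[:400];tiles.append(cv2.resize(o,(360,400)))
g=np.vstack([np.hstack(tiles[:2]),np.hstack(tiles[2:])]);cv2.imwrite("pics/ov.png",cv2.resize(g,(540,600)))
```

```text
(432, 155) [ 0.727 -0.073  0.187] [ 3.6 -5.5 -6.5  2.4]
(443, 148) [ 0.744 -0.093  0.178] [ 3.8 -5.8 -6.8  2.6]
(148, 158) [0.702 0.38  0.197] [ 1.  -1.8 -2.6  0.7]
(607, 285) [ 0.492 -0.299  0.263] [-0.6  0.9  0.9 -0.3]
```

View pics/ov.png

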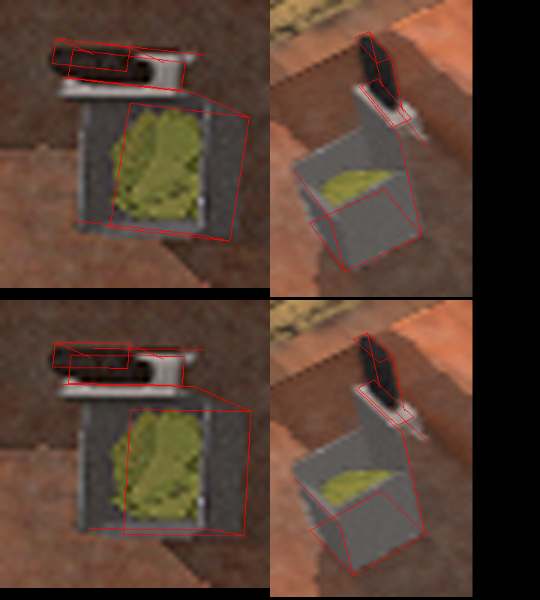

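The yaw overlay brackets the loose bin's yaw between -0.1 and 0, and the jaws will square its tab anyway. The rail yaw is about -0.15. Next I turn the tool (tool x along rail +y, tool y along rail +x) and go to a point between the deep and middle tabs with the fingers shut.

Request:
{"op": "step_arm", "data": {"plan": [{"linear": [0, 0, 0], "dr": [0, 0, 0.122], "hand": 0}, {"linear": [0, 0, 0], "dr": [0, 0, 0.122], "hand": 0}, {"linear": [0, 0, 0], "dr": [0, 0, 0.122], "hand": 0}, {"linear": [0, 0, 0], "dr": [0, 0, 0.122], "hand": 0}, {"linear": [0, 0, 0], "dr": [0, 0, 0.122], "hand": 0}, {"linear": [0, 0, 0], "dr": [0, 0, 0.122], "hand": 0}, {"linear": [0, 0, 0], "dr": [0, 0, 0.122], "hand": 0}, {"linear": [0, 0, 0], "dr": [0, 0, 0.122], "hand": 0}, {"linear": [0, 0, 0], "dr": [0, 0, 0.122], "hand": 0}, {"linear": [0, 0, 0], "dr": [0, 0, 0.122], "hand": 0}]}}

```text
time: 0.93
ee_pos: [0.1593, 0.6041, 0.2221]
orientation: [2.123, 2.316, -0.001]
ft_force: [0.5, -0.9, 0.2]
gripper_width: 0.0308
```

Request:
{"op": "step_arm", "data": {"plan": [{"linear": [0, 0, 0], "dr": [0, 0, 0.122], "hand": 0}, {"linear": [0, 0, 0], "dr": [0, 0, 0.122], "hand": 0}, {"linear": [-24, 26, 0], "dr": [0, 0, 0], "hand": 0}, {"linear": [-24, 26, 0], "dr": [0, 0, 0], "hand": 0}, {"linear": [-24, 26, 0], "dr": [0, 0, 0], "hand": 0}, {"linear": [-24, 26, 0], "dr": [0, 0, 0], "hand": 0}, {"linear": [-24, 26, 0], "dr": [0, 0, 0], "hand": 0}, {"linear": [-24, 26, 0], "dr": [0, 0, 0], "hand": 0}, {"linear": [-24, 26, 0], "dr": [0, 0, 0], "hand": 0}, {"linear": [-24, 26, 0], "dr": [0, 0, 0], "hand": 0}]}}

```text
time: 1.77
ee_pos: [0.3367, 0.3816, 0.2223]
orientation: [-2.382, -2.048, 0.0]
ft_force: [0.9, 0.5, 0.2]
gripper_width: 0.0004
```

Request:
{"op": "step_arm", "data": {"plan": [{"linear": [-24, 26, 0], "dr": [0, 0, 0], "hand": 0}, {"linear": [-24, 26, 0], "dr": [0, 0, 0], "hand": 0}, {"linear": [-24, 26, 0], "dr": [0, 0, 0], "hand": 0}, {"linear": [-24, 26, 0], "dr": [0, 0, 0], "hand": 0}, {"linear": [-24, 26, 0], "dr": [0, 0, 0], "hand": 0}, {"linear": [-24, 26, 0], "dr": [0, 0, 0], "hand": 0}, {"linear": [-24, 26, 0], "dr": [0, 0, 0], "hand": 0}, {"linear": [-24, 26, 0], "dr": [0, 0, 0], "hand": 0}]}}

```text
time: 2.43
ee_pos: [0.5135, 0.1606, 0.2224]
orientation: [-2.382, -2.048, 0.0]
ft_force: [-0.2, 1.0, -0.9]
gripper_width: 0.0006
```

Request:
{"op": "step_arm", "data": {"plan": [{"linear": [-23.5, 26, 0], "dr": [0, 0, 0], "hand": 0}, {"linear": [-23.5, 26, 0], "dr": [0, 0, 0], "hand": 0}, {"linear": [-23.5, 26, 0], "dr": [0, 0, 0], "hand": 0}, {"linear": [-23.5, 27, 0], "dr": [0, 0, 0], "hand": 0}, {"linear": [0, 0, 0], "dr": [0, 0, 0], "hand": 0}, {"linear": [0, 0, 20], "dr": [0, 0, 0], "hand": 0}, {"linear": [0, 0, 15], "dr": [0, 0, 0], "hand": 0}, {"linear": [0, 0, 0], "dr": [0, 0, 0], "hand": 0}]}}

```text
time: 3.1
ee_pos: [0.6011, 0.0533, 0.1846]
orientation: [-2.381, -2.046, 0.006]
ft_force: [-0.1, -0.2, 0.3]
gripper_width: 0.0006
```

Run:
```python
from bench import state, eyes
import cv2,numpy as np
t=eyes.snapshot("top")[:,:,::-1];s=eyes.snapshot("scene")[:,:,::-1]
a=cv2.resize(t[130:220,190:320],(520,360),interpolation=3);b=cv2.resize(s[100:230,220:330],(280,331),interpolation=3)
o=np.zeros((360,800,3),np.uint8);o[:,:520]=a;o[:331,520:]=b;cv2.imwrite("pics/p1.png",o);print(state()['ee_pos'])
```

```text
[0.60229651 0.05337717 0.18746706]
```

View pics/p1.png

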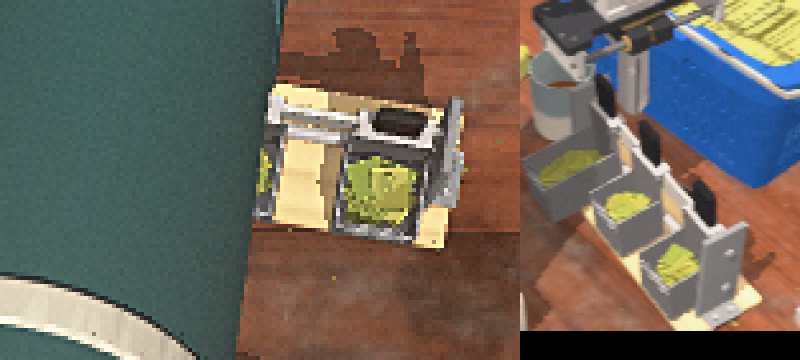

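The scene half shows the shut fingers at about (632,80), between the deep tab (605,95) and the middle tab (650,140), as intended. I'll descend and push.

Request:
{"op": "step_arm", "data": {"plan": [{"linear": [0, 0, 19], "dr": [0, 0, 0], "hand": 0}, {"linear": [0, 0, 19], "dr": [0, 0, 0], "hand": 0}, {"linear": [0, 0, 0], "dr": [0, 0, 0], "hand": 0}]}}

```text
time: 3.45
ee_pos: [0.6014, 0.0537, 0.1477]
orientation: [-2.381, -2.047, 0.004]
ft_force: [-0.7, -0.2, 0.3]
gripper_width: 0.0006
```

Request:
{"op": "step_arm", "data": {"plan": [{"linear": [-3, 0, 0], "dr": [0, 0, 0], "hand": 0}, {"linear": [-3, 0, 0], "dr": [0, 0, 0], "hand": 0}, {"linear": [-3, 0, 0], "dr": [0, 0, 0], "hand": 0}, {"linear": [-3, 0, 0], "dr": [0, 0, 0], "hand": 0}, {"linear": [-3, 0, 0], "dr": [0, 0, 0], "hand": 0}]}}

```text
time: 3.87
ee_pos: [0.6005, 0.0383, 0.1503]
orientation: [2.382, 2.047, 0.002]
ft_force: [0.0, 1.1, 0.5]
gripper_width: 0.0005
```

Request:
{"op": "step_arm", "data": {"plan": [{"linear": [-3, 0, 0], "dr": [0, 0, 0], "hand": 0}, {"linear": [-3, 0, 0], "dr": [0, 0, 0], "hand": 0}, {"linear": [-3, 0, 0], "dr": [0, 0, 0], "hand": 0}, {"linear": [-3, 0, 0], "dr": [0, 0, 0], "hand": 0}, {"linear": [-3, 0, 0], "dr": [0, 0, 0], "hand": 0}, {"linear": [-3, 0, 0], "dr": [0, 0, 0], "hand": 0}, {"linear": [-3, 0, 0], "dr": [0, 0, 0], "hand": 0}, {"linear": [-3, 0, 0], "dr": [0, 0, 0], "hand": 0}]}}

```text
time: 4.53
ee_pos: [0.5966, 0.0146, 0.1495]
orientation: [2.383, 2.048, 0.0]
ft_force: [1.1, 2.5, 1.7]
gripper_width: 0.0005
```

Request:
{"op": "step_arm", "data": {"plan": [{"linear": [-2, 0, 0], "dr": [0, 0, 0], "hand": 0}, {"linear": [-2, 0, 0], "dr": [0, 0, 0], "hand": 0}, {"linear": [-2, 0, 0], "dr": [0, 0, 0], "hand": 0}]}}

```text
time: 4.78
ee_pos: [0.5957, 0.0088, 0.1495]
orientation: [2.383, 2.048, 0.0]
ft_force: [0.4, 3.1, 1.9]
gripper_width: 0.0003
```

Request:
{"op": "step_arm", "data": {"plan": [{"linear": [-1, 0, 0], "dr": [0, 0, 0], "hand": 0}, {"linear": [-1, 0, 0], "dr": [0, 0, 0], "hand": 0}]}}

```text
time: 4.95
ee_pos: [0.5955, 0.0071, 0.1495]
orientation: [-2.382, -2.048, -0.0]
ft_force: [0.6, 5.1, 2.8]
gripper_width: 0.0003
```

Run:
```python
from bench import state, eyes
import cv2,numpy as np
s=eyes.snapshot("scene")[:,:,::-1]
cv2.imwrite("pics/p2.png",cv2.resize(s[110:230,220:330],(660,720),interpolation=3)[:600]);print(state()['ee_pos'],state()['ft_force'])
```

```text
[0.59543115 0.00690707 0.14950087] [-0.25289073  3.10853399  2.63642525]
```

View pics/p2.png

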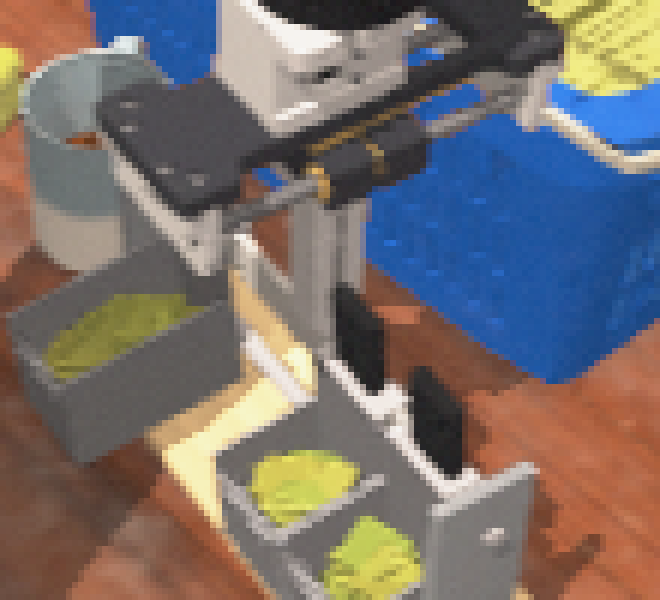

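The middle bin is now against the end bin, with open bar between it and the deep bin. I'll push a touch more to seat the end bin against its plate.

Request:
{"op": "step_arm", "data": {"plan": [{"linear": [-1, 0, 0], "dr": [0, 0, 0], "hand": 0}, {"linear": [-1, 0, 0], "dr": [0, 0, 0], "hand": 0}, {"linear": [-1, 0, 0], "dr": [0, 0, 0], "hand": 0}]}}

```text
time: 5.25
ee_pos: [0.5956, 0.0058, 0.15]
orientation: [-2.381, -2.049, -0.004]
ft_force: [1.4, 15.5, 8.8]
gripper_width: 0.0007
```

Request:
{"op": "step_arm", "data": {"plan": [{"linear": [-1, 0, 0], "dr": [0, 0, 0], "hand": 0}, {"linear": [-1, 0, 0], "dr": [0, 0, 0], "hand": 0}]}}

```text
time: 5.42
ee_pos: [0.5959, 0.0051, 0.1504]
orientation: [-2.379, -2.05, -0.006]
ft_force: [3.8, 20.9, 14.4]
gripper_width: 0.0003
```

Request:
{"op": "step_arm", "data": {"plan": [{"linear": [5, 0, 0], "dr": [0, 0, 0], "hand": 0}, {"linear": [5, 0, 0], "dr": [0, 0, 0], "hand": 0}, {"linear": [0, 0, -20], "dr": [0, 0, 0], "hand": 0}, {"linear": [0, 0, -30], "dr": [0, 0, 0], "hand": 0}, {"linear": [0, 0, -25], "dr": [0, 0, 0], "hand": 0}]}}

```text
time: 5.83
ee_pos: [0.5958, 0.0113, 0.2253]
orientation: [2.383, 2.047, -0.003]
ft_force: [0.2, 0.2, 0.2]
gripper_width: 0.0003
```

Request:
{"op": "step_arm", "data": {"plan": [{"linear": [26.6, -15.6, 0], "dr": [0, 0, 0], "hand": 0}, {"linear": [26.6, -15.6, 0], "dr": [0, 0, 0], "hand": 0.5}, {"linear": [26.6, -15.6, 0], "dr": [0, 0, 0], "hand": 0.5}, {"linear": [26.6, -15.6, 0], "dr": [0, 0, 0], "hand": 0.5}, {"linear": [26.6, -15.6, 0], "dr": [0, 0, 0], "hand": 0.5}, {"linear": [26.6, -15.6, 0], "dr": [0, 0, 0], "hand": 0.5}, {"linear": [26.6, -15.6, 0], "dr": [0, 0, 0], "hand": 0.5}, {"linear": [26.6, -15.6, 0], "dr": [0, 0, 0], "hand": 0.5}, {"linear": [26.6, -15.6, 0], "dr": [0, 0, 0], "hand": 0.5}, {"linear": [26.6, -15.6, 0], "dr": [0, 0, 0], "hand": 0.5}]}}

```text
time: 6.67
ee_pos: [0.4812, 0.2992, 0.2242]
orientation: [2.383, 2.047, -0.001]
ft_force: [0.3, 0.1, -0.4]
gripper_width: 0.0468
```

Run:
```python
from bench import state, eyes
import cv2,numpy as np
t=eyes.snapshot("top");s=eyes.snapshot("scene");np.save("top1.npy",t);np.save("scene1.npy",s)
t=t[:,:,::-1];s=s[:,:,::-1]
a=cv2.resize(t[135:195,198:308],(800,436),interpolation=3)
cv2.imwrite("pics/p3.png",a)
cv2.imwrite("pics/p4.png",cv2.resize(s[100:220,150:310],(800,600),interpolation=3));print(state()['ee_pos'],state()['ft_force'],state()['gripper_width'])
```

```text
[0.47955927 0.30270591 0.22379464] [-0.24030371 -1.09037629 -0.29039985] 0.0469084022312089
```

View pics/p3.png

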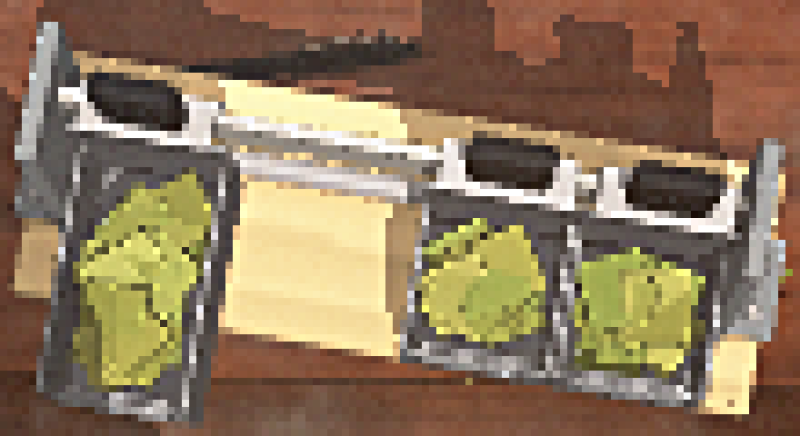

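View pics/p4.png

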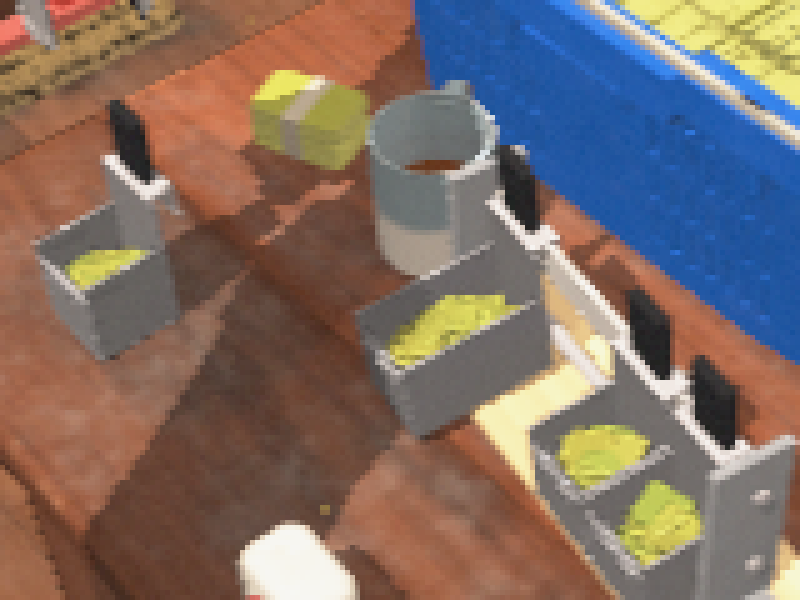

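The top crop shows a wide gap with the bar's top at (215,120) to (440,155), and all three bins hooked. Now I'll refit the tabs and compare the bar and fingertip projections.

Run:
```python
from fit import *
from bench import state
t=np.load("top1.npy");s=np.load("scene1.npy")
k=800/110
rt=[(206,142,20,14),(259,151,20,13),(281,155,20,13)]
rs=[(246,126,14,22),(274,154,12,24),(286,168,13,24)]
rs=[(248,126,12,22),(273,155,12,23),(286,169,13,23)]
fit(t,s,rt,rs,("deep","mid","end"),(-.15,)*3)
# bar top prediction, rail frame from yaw -.15, tab tangents
yaw=-.15;X=np.array([np.cos(yaw),np.sin(yaw)]);Y=np.array([-np.sin(yaw),np.cos(yaw)])
D=np.array([.6127,.1073]) # deep tab
for y in(-35,-60,-85):
  for x,z in((-2.5,115),(2.5,115),(-2.5,91),(2.5,40)):
    P=np.r_[D+X*(x+6)/1e3+Y*y/1e3,z/1e3]
    a=(proj("top",P)[0]-[198,135]+.5)*k; b=(proj("scene",P)[0]-[150,100]+.5)*5
    print(y,x,z,a.round(),b.round())
q=state();p=q['ee_pos'];M=R.from_rotvec(q['orientation']).as_matrix()
for d in((0,.0235,.017),(0,-.0235,.017)):print("tip",((proj("scene",p+M@np.array(d))[0]-[150,100]+.5)*5).round())
```

```text
deep [210 145  14   8  80] [249 129   9  17  88] [0.6221 0.1029 0.004 ] [ 1.09  0.23 -0.57  0.01] areas [94, 126]
   z fixed [0.6244 0.1056] [ 0.17 -0.25 -0.55  0.21] [[0.6124 0.1074 0.1414]]
mid [262 154  13   7  66] [275 158   9  18 103] [ 0.6071 -0.0202 -0.0036] [-0.11 -0.83  0.02  0.57] areas [87, 147]
   z fixed [ 0.5985 -0.0196] [-0.31  2.19 -2.54  1.1 ] [[ 0.5865 -0.0178  0.1414]]
end [284 157  13   8  74] [288 171   9  19 107] [ 0.6027 -0.0701 -0.0214] [-2.82 -0.68 -0.86  3.11] areas [91, 157]
   z fixed [ 0.5966 -0.0757] [ 0.31 -0.32 -0.46  0.02] [[ 0.5845 -0.0739  0.1414]]
-35 -2.5 115 [247. 127.] [556. 260.]
-35 2.5 115 [250. 114.] [564. 256.]
-35 -2.5 91 [251. 145.] [556. 290.]
-35 2.5 40 [261. 167.] [563. 349.]
-60 -2.5 115 [318. 139.] [581. 287.]
-60 2.5 115 [320. 125.] [589. 284.]
-60 -2.5 91 [320. 156.] [581. 318.]
-60 2.5 40 [326. 177.] [587. 376.]
-85 -2.5 115 [389. 150.] [607. 315.]
-85 2.5 115 [391. 136.] [615. 312.]
-85 -2.5 91 [389. 167.] [606. 346.]
-85 2.5 40 [391. 188.] [611. 404.]
tip [135.  11.]
tip [54. 40.]
```

Run:
```python
from fit import *
t=np.load("top1.npy").mean(2).astype(int);s=np.load("scene1.npy").mean(2).astype(int)
for u in(233,237,241,245,249):print(u,"rows148..162",t[148:163,u])
D=np.array([.6124,.1074]);yaw=-.15;X=np.array([np.cos(yaw),np.sin(yaw)]);Y=np.array([-np.sin(yaw),np.cos(yaw)])
for y in(-35,-60,-85):print(y,[proj("top",np.r_[D+X*(x+6)/1e3+Y*y/1e3,z/1e3])[0].round(2) for x,z in((2.5,115),(-2.5,115),(-2.5,91))])
for u in(261,265,269):print(u,"scene rows 148..172",s[148:173,u])
for y in(-35,-60,-85):print(y,[proj("scene",np.r_[D+X*(x+6)/1e3+Y*y/1e3,z/1e3])[0].round(2) for x,z in((2.5,115),(-2.5,115),(-2.5,91))])
```

```text
233 rows148..162 [232 230 228 216 248 103 143 133 178 223 201 157 215 216 219]
237 rows148..162 [232 231 228 225 252 214 130 134 211 198 234 185 190 214 215]
241 rows148..162 [237 229 228 229 232 251 149 133 136 168 211 226 172 215 213]
245 rows148..162 [158 233 227 228 227 232 254 100 140 132 177 225 203 153 215]
249 rows148..162 [ 56 231 229 227 229 168 252 226 132 133 214 198 235 178 192]
-35 [array([231.82, 150.22]), array([231.48, 152.1 ]), array([232.  , 154.53])]
-60 [array([241.5 , 151.78]), array([241.17, 153.66]), array([241.45, 156.06])]
-85 [array([251.2 , 153.34]), array([250.88, 155.23]), array([250.91, 157.58])]
261 scene rows 148..172 [125 202 238 228 199 183 183 182 182 182 178 177 177 177 175 168 154 230
 233 225 207 193 154 162 154]
265 scene rows 148..172 [126  89  84  84  82 138 220 237 228 175 181 179 181 178 201 178 184 184
 189 189 190 217 232 231 222]
269 scene rows 148..172 [ 92  88 112 137 130 105  83  84  87  97 228 241 233 191 181 180 179 181
 165 231 236 236 236 221 221]
-35 [array([262.21, 150.79]), array([260.68, 151.47]), array([260.65, 157.62])]
-60 [array([267.2 , 156.26]), array([265.65, 156.97]), array([265.53, 163.1 ])]
-85 [array([272.32, 161.89]), array([270.76, 162.62]), array([270.55, 168.73])]
```

The bar edge matches the prediction within about 0.3 px in both views, so the bar line is confirmed. Now I'll grasp the loose bin by its tab.

Request:
{"op": "step_arm", "data": {"plan": [{"linear": [-1.2, 3.6, 20], "dr": [0, 0, 0], "hand": 0.5}, {"linear": [0, 0, 25], "dr": [0, 0, 0], "hand": 0.5}, {"linear": [0, 0, 25], "dr": [0, 0, 0], "hand": 0.5}, {"linear": [0, 0, 20], "dr": [0, 0, 0], "hand": 0.5}, {"linear": [0, 0, 6], "dr": [0, 0, 0], "hand": 0.5}, {"linear": [0, 0, 0], "dr": [0, 0, 0], "hand": 0.5}, {"linear": [0, 0, 0], "dr": [0, 0, 0], "hand": 0.5}]}}

```text
time: 7.35
ee_pos: [0.4858, 0.2962, 0.1291]
orientation: [2.383, 2.047, 0.0]
ft_force: [-0.7, 0.9, 0.9]
gripper_width: 0.0473
```

Request:
{"op": "step_arm", "data": {"plan": [{"linear": [0, 0, 0], "dr": [0, 0, 0], "hand": 0.3}, {"linear": [0, 0, 0], "dr": [0, 0, 0], "hand": 0.2}, {"linear": [0, 0, 0], "dr": [0, 0, 0], "hand": 0.1}, {"linear": [0, 0, 0], "dr": [0, 0, 0], "hand": 0}, {"linear": [0, 0, 0], "dr": [0, 0, 0], "hand": 0}, {"linear": [0, 0, 0], "dr": [0, 0, 0], "hand": 0}, {"linear": [0, 0, 0], "dr": [0, 0, 0], "hand": 0}, {"linear": [0, 0, 0], "dr": [0, 0, 0], "hand": 0}]}}

```text
time: 8.02
ee_pos: [0.4849, 0.2967, 0.1287]
orientation: [-2.382, -2.047, 0.001]
ft_force: [-4.7, -1.8, 8.3]
gripper_width: 0.0104
```

Request:
{"op": "step_arm", "data": {"plan": [{"linear": [0, 0, -5], "dr": [0, 0, 0], "hand": 0}, {"linear": [0, 0, -20], "dr": [0, 0, 0], "hand": 0}, {"linear": [0, 0, -25], "dr": [0, 0, 0], "hand": 0}, {"linear": [0, 0, -25], "dr": [0, 0, 0], "hand": 0}, {"linear": [0, 0, -25], "dr": [0, 0, 0], "hand": 0}, {"linear": [0, 0, 0], "dr": [0, 0, 0], "hand": 0}, {"linear": [0, 0, 0], "dr": [0, 0, 0], "hand": 0}]}}

```text
time: 8.6
ee_pos: [0.4858, 0.2969, 0.2296]
orientation: [-2.383, -2.048, -0.004]
ft_force: [-0.9, 0.6, -1.8]
gripper_width: 0.0099
```

Request:
{"op": "step_arm", "data": {"plan": [{"linear": [0, 0, -20], "dr": [0, 0, 0], "hand": 0}, {"linear": [0, 0, -30], "dr": [0, 0, 0], "hand": 0}, {"linear": [0, 0, -30], "dr": [0, 0, 0], "hand": 0}, {"linear": [-8, 5, 0], "dr": [0, 0, 0], "hand": 0}, {"linear": [-20, 13, 0], "dr": [0, 0, 0], "hand": 0}, {"linear": [-24, 16, 0], "dr": [0, 0, 0], "hand": 0}, {"linear": [-24, 16, 0], "dr": [0, 0, 0], "hand": 0}, {"linear": [-24, 16, 0], "dr": [0, 0, 0], "hand": 0}, {"linear": [-24, 16, 0], "dr": [0, 0, 0], "hand": 0}, {"linear": [-24, 16, 0], "dr": [0, 0, 0], "hand": 0}]}}

```text
time: 9.43
ee_pos: [0.56, 0.134, 0.3071]
orientation: [-2.382, -2.047, 0.002]
ft_force: [0.4, 0.5, -0.5]
gripper_width: 0.0098
```

Request:
{"op": "step_arm", "data": {"plan": [{"linear": [-24, 16, 0], "dr": [0, 0, 0], "hand": 0}, {"linear": [-24, 16, 0], "dr": [0, 0, 0], "hand": 0}, {"linear": [-20, 14, 0], "dr": [0, 0, 0], "hand": 0}, {"linear": [-13, 10, 0], "dr": [0, 0, 0], "hand": 0}, {"linear": [-7, 6, 0], "dr": [0, 0, 0], "hand": 0}, {"linear": [0, 0, 0], "dr": [0, 0, 0], "hand": 0}, {"linear": [0, 0, 0], "dr": [0, 0, 0], "hand": 0}, {"linear": [0, 0, 0], "dr": [0, 0, 0], "hand": 0}]}}

```text
time: 10.1
ee_pos: [0.6076, 0.0406, 0.308]
orientation: [-2.381, -2.049, 0.001]
ft_force: [-0.7, -0.1, -0.9]
gripper_width: 0.0094
```

Run:
```python
from fit import *
from bench import state
s=eyes.snapshot("scene");np.save("scene2.npy",s)
q=state();p=q['ee_pos'];print(p,q['orientation'],q['ft_force'])
c=cv2.resize(s[90:230,200:330,::-1],None,fx=4.28,fy=4.28,interpolation=3)
B=np.array([(-6,-28,0),(-64,-28,0),(-64,28,0),(-64,28,50),(-64,-28,50),(-6,-28,95),(-6,-24,99),(-6,24,99),(-6,28,95)])/1e3
for off,col in((.004,(0,0,255)),(0,(255,0,0))):
  Y=np.array([.149,.989]);P=place(B,*(p[:2]+Y*off),-.15,0,p[2]-.128)
  pp=((proj("scene",P)-[200,90]+.5)*4.28).astype(int)
  for a,b in((0,1),(1,2),(1,4),(2,3),(3,4),(0,5),(5,6),(6,7)):cv2.line(c,tuple(map(int,pp[a])),tuple(map(int,pp[b])),col,1)
cv2.imwrite("pics/p5.png",c)
```

```text
[0.60765914 0.0406494  0.30817861] [-2.38050692e+00 -2.04926664e+00  2.38912180e-04] [-0.80771707  0.84830433 -1.95706096]
```

View pics/p5.png

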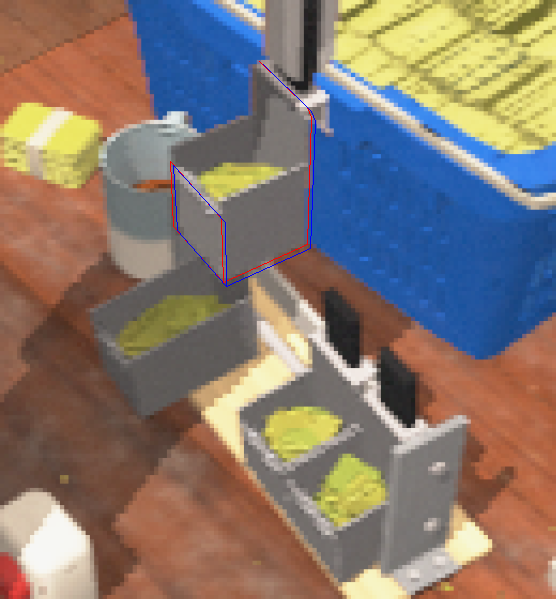

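The held bin matches the model drawn from the TCP (nearest bottom corner at about (226,285)), and it is centred over the gap. I'll lower it.

Request:
{"op": "step_arm", "data": {"plan": [{"linear": [0, 0.6, 10], "dr": [0, 0, 0], "hand": 0}, {"linear": [0, 0, 15], "dr": [0, 0, 0], "hand": 0}, {"linear": [0, 0, 15], "dr": [0, 0, 0], "hand": 0}, {"linear": [0, 0, 15], "dr": [0, 0, 0], "hand": 0}, {"linear": [0, 0, 15], "dr": [0, 0, 0], "hand": 0}, {"linear": [0, 0, 12], "dr": [0, 0, 0], "hand": 0}, {"linear": [0, 0, 0], "dr": [0, 0, 0], "hand": 0}, {"linear": [0, 0, 0], "dr": [0, 0, 0], "hand": 0}]}}

```text
time: 10.82
ee_pos: [0.6084, 0.0394, 0.2262]
orientation: [-2.382, -2.048, 0.001]
ft_force: [-0.7, 0.2, -1.0]
gripper_width: 0.0098
```

Request:
{"op": "step_arm", "data": {"plan": [{"linear": [0, 0, 8], "dr": [0, 0, 0], "hand": 0}, {"linear": [0, 0, 8], "dr": [0, 0, 0], "hand": 0}, {"linear": [0, 0, 8], "dr": [0, 0, 0], "hand": 0}, {"linear": [0, 0, 8], "dr": [0, 0, 0], "hand": 0}, {"linear": [0, 0, 8], "dr": [0, 0, 0], "hand": 0}, {"linear": [0, 0, 0], "dr": [0, 0, 0], "hand": 0}, {"linear": [0, 0, 0], "dr": [0, 0, 0], "hand": 0}]}}

```text
time: 11.4
ee_pos: [0.6085, 0.039, 0.186]
orientation: [-2.383, -2.047, 0.001]
ft_force: [0.0, 0.3, -0.5]
gripper_width: 0.01
```

Request:
{"op": "step_arm", "data": {"plan": [{"linear": [0.5, 0, 3], "dr": [0, 0, 0], "hand": 0}, {"linear": [0, 0, 3], "dr": [0, 0, 0], "hand": 0}, {"linear": [0, 0, 3], "dr": [0, 0, 0], "hand": 0}, {"linear": [0, 0, 3], "dr": [0, 0, 0], "hand": 0}, {"linear": [0, 0, 3], "dr": [0, 0, 0], "hand": 0}, {"linear": [0, 0, 0], "dr": [0, 0, 0], "hand": 0}]}}

```text
time: 11.9
ee_pos: [0.6084, 0.0396, 0.1708]
orientation: [-2.382, -2.047, 0.001]
ft_force: [-0.1, -0.3, -1.3]
gripper_width: 0.0099
```

Request:
{"op": "step_arm", "data": {"plan": [{"linear": [0, 0, 3], "dr": [0, 0, 0], "hand": 0}, {"linear": [0, 0, 3], "dr": [0, 0, 0], "hand": 0}, {"linear": [0, 0, 3], "dr": [0, 0, 0], "hand": 0}, {"linear": [0, 0, 0], "dr": [0, 0, 0], "hand": 0}]}}

```text
time: 12.23
ee_pos: [0.6084, 0.0396, 0.1618]
orientation: [-2.382, -2.047, 0.001]
ft_force: [-0.3, 0.3, -0.9]
gripper_width: 0.01
```

Request:
{"op": "step_arm", "data": {"plan": [{"linear": [0, 0, 2.5], "dr": [0, 0, 0], "hand": 0}, {"linear": [0, 0, 2.5], "dr": [0, 0, 0], "hand": 0}, {"linear": [0, 0, 2.5], "dr": [0, 0, 0], "hand": 0}, {"linear": [0, 0, 1.5], "dr": [0, 0, 0], "hand": 0}, {"linear": [0, 0, 1], "dr": [0, 0, 0], "hand": 0}, {"linear": [0, 0, 0], "dr": [0, 0, 0], "hand": 0}]}}

```text
time: 12.73
ee_pos: [0.6086, 0.0396, 0.1523]
orientation: [-2.383, -2.048, 0.0]
ft_force: [-0.2, 0.0, -1.2]
gripper_width: 0.0097
```

Request:
{"op": "step_arm", "data": {"plan": [{"linear": [0, 0, 1], "dr": [0, 0, 0], "hand": 0}, {"linear": [0, 0, 1], "dr": [0, 0, 0], "hand": 0}, {"linear": [0, 0, 0], "dr": [0, 0, 0], "hand": 0}]}}

```text
time: 12.98
ee_pos: [0.6087, 0.0396, 0.1504]
orientation: [2.383, 2.048, -0.0]
ft_force: [-0.4, 1.4, -1.9]
gripper_width: 0.0096
```

Request:
{"op": "step_arm", "data": {"plan": [{"linear": [0, 0, 1], "dr": [0, 0, 0], "hand": 0}, {"linear": [0, 0, 1], "dr": [0, 0, 0], "hand": 0}, {"linear": [0, 0, 0], "dr": [0, 0, 0], "hand": 0}]}}

```text
time: 13.23
ee_pos: [0.6089, 0.0396, 0.1489]
orientation: [2.383, 2.047, 0.001]
ft_force: [-1.9, -0.2, 3.9]
gripper_width: 0.0098
```

Request:
{"op": "step_arm", "data": {"plan": [{"linear": [0, 0, 1], "dr": [0, 0, 0], "hand": 0}, {"linear": [0, 0, 0], "dr": [0, 0, 0], "hand": 0}]}}

```text
time: 13.4
ee_pos: [0.6089, 0.0395, 0.1486]
orientation: [-2.383, -2.047, -0.001]
ft_force: [-7.2, -0.7, 17.4]
gripper_width: 0.0101
```

The hook is seated on the bar. I'll ease off, check by picture, then release.

Request:
{"op": "step_arm", "data": {"plan": [{"linear": [0, 0, -1.3], "dr": [0, 0, 0], "hand": 0}, {"linear": [0, 0, 0], "dr": [0, 0, 0], "hand": 0}, {"linear": [0, 0, 0], "dr": [0, 0, 0], "hand": 0}]}}

```text
time: 13.65
ee_pos: [0.6088, 0.0396, 0.1488]
orientation: [2.382, 2.047, 0.0]
ft_force: [0.4, -0.6, 3.1]
gripper_width: 0.0094
```

Run:
```python
from bench import eyes,state
import cv2
s=eyes.snapshot("scene");print(state()['ft_force'])
cv2.imwrite("pics/p6.png",cv2.resize(s[110:230,210:330,::-1],(600,600),interpolation=3))
```

```text
[-0.39854369 -0.35212307  3.02644936]
```

View pics/p6.png

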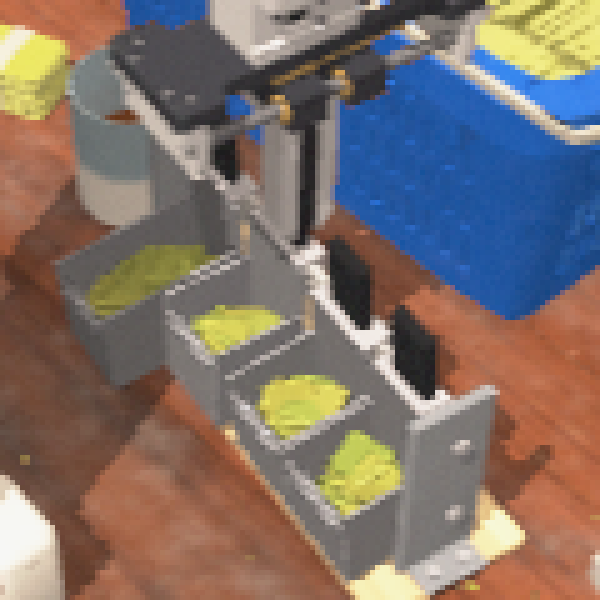

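The bin sits between the deep and middle bins with its hook over the bar. Releasing and retreating upward.

Request:
{"op": "step_arm", "data": {"plan": [{"linear": [0, 0, 0], "dr": [0, 0, 0], "hand": 0.15}, {"linear": [0, 0, 0], "dr": [0, 0, 0], "hand": 0.2}, {"linear": [0, 0, 0], "dr": [0, 0, 0], "hand": 0.3}, {"linear": [0, 0, 0], "dr": [0, 0, 0], "hand": 0.4}, {"linear": [0, 0, 0], "dr": [0, 0, 0], "hand": 0.45}, {"linear": [0, 0, 0], "dr": [0, 0, 0], "hand": 0.45}, {"linear": [0, 0, 0], "dr": [0, 0, 0], "hand": 0.45}]}}

```text
time: 14.28
ee_pos: [0.6087, 0.0396, 0.1488]
orientation: [2.383, 2.048, -0.0]
ft_force: [-0.3, 0.5, -0.3]
gripper_width: 0.042
```

Request:
{"op": "step_arm", "data": {"plan": [{"linear": [0, 0, -10], "dr": [0, 0, 0], "hand": 0.45}, {"linear": [0, 0, -15], "dr": [0, 0, 0], "hand": 0.45}, {"linear": [0, 0, -25], "dr": [0, 0, 0], "hand": 0.45}, {"linear": [0, 0, -30], "dr": [0, 0, 0], "hand": 0.45}, {"linear": [0, 0, -30], "dr": [0, 0, 0], "hand": 0.45}, {"linear": [25, -20, -10], "dr": [0, 0, 0], "hand": 0.45}, {"linear": [30, -20, 0], "dr": [0, 0, 0], "hand": 0.45}, {"linear": [30, -20, 0], "dr": [0, 0, 0], "hand": 0.45}, {"linear": [30, -20, 0], "dr": [0, 0, 0], "hand": 0.45}, {"linear": [30, -20, 0], "dr": [0, 0, 0], "hand": 0.45}]}}

```text
time: 15.12
ee_pos: [0.5307, 0.1993, 0.2698]
orientation: [2.383, 2.047, 0.001]
ft_force: [-0.6, 0.2, 0.3]
gripper_width: 0.0424
```

Request:
{"op": "step_arm", "data": {"plan": [{"linear": [30, -20, 0], "dr": [0, 0, 0], "hand": 0.45}, {"linear": [30, -20, 0], "dr": [0, 0, 0], "hand": 0.45}, {"linear": [30, -20, 0], "dr": [0, 0, 0], "hand": 0.45}, {"linear": [0, 0, 0], "dr": [0, 0, 0], "hand": 0.45}, {"linear": [0, 0, 0], "dr": [0, 0, 0], "hand": 0.45}, {"linear": [0, 0, 0], "dr": [0, 0, 0], "hand": 0.45}]}}

```text
time: 15.62
ee_pos: [0.4862, 0.2954, 0.2693]
orientation: [2.383, 2.047, 0.001]
ft_force: [-0.2, -0.1, -0.7]
gripper_width: 0.0423
```

Run:
```python
from fit import *
t=eyes.snapshot("top");s=eyes.snapshot("scene");np.save("top3.npy",t);np.save("scene3.npy",s)
a=cv2.resize(t[130:210,195:315,::-1],(450,300),interpolation=3);b=cv2.resize(s[110:230,220:330,::-1],(330,360),interpolation=3)
o=np.zeros((360,790,3),np.uint8);o[:300,:450]=a;o[:,460:]=b;cv2.imwrite("pics/p7.png",o)
```

```text
(no output)
```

View pics/p7.png

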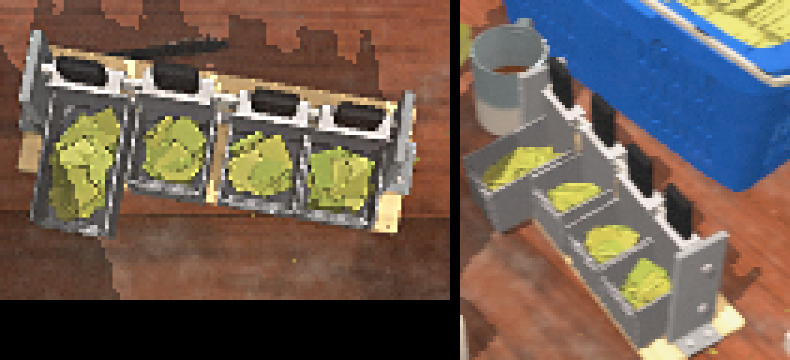

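All four bins hang between the plates. The loose tab at (178,77) sits about 10 crop pixels behind the line of the other tabs, so it is probably leaning less. I'll quantify that and check for creep.

```bash
cat > chk.py <<'E'
from fit import *
def run(t,s):
    rt=[(206,142,20,14),(232,144,20,14),(259,151,20,13),(281,155,20,13)]
    rs=[(248,126,12,22),(262,140,12,22),(273,155,12,23),(286,169,13,23)]
    T=blobs(t,rt);S=blobs(s,rs)
    for n,a,b in zip("deep loose mid end".split(),T,S):
        for lean in(0,.1):
            f=lambda q:np.r_[cen("top",place(TAB,*q,-.15,lean,.02))[0]-a[0],cen("scene",place(TAB,*q,-.15,lean,.02))[0]-b[0]]
            r=least_squares(f,[.6,.05]);d=r.x-[.6183,.1065];X=np.array([.989,-.149]);Y=np.array([.149,.989])
            print(n,a[1][4],b[1][4],"lean",lean,"rail x %.1f s %.1f mm"%(d@X*1e3,d@Y*1e3),r.fun.round(1))
E
python3 - <<'E'
from chk import *
run(np.load("top3.npy"),np.load("scene3.npy"))
a=[]
from bench import state
import time
t=eyes.snapshot("top");s=eyes.snapshot("scene");print(state()['time'])
for n,i,j in(("top",t,np.load("top3.npy")),("scene",s,np.load("scene3.npy"))):
    d=np.abs(i.astype(int)-j).max(2); print(n,(d[130:240,200:330]>15).sum())
i0=np.load("top0.npy");d=np.abs(t.astype(int)-i0).max(2)
print("timer diff",(d[226:252,234:262]>30).sum(),"bottle",(d[180:220,355:425]>30).sum())
E
```

```text
deep 81 87 lean 0 rail x -5.9 s -0.3 mm [ 0.3 -0.4 -0.5  0. ]
deep 81 87 lean 0.1 rail x 7.0 s 0.6 mm [ 0.  -0.6 -0.4 -0.1]
loose 114 101 lean 0 rail x 0.9 s -60.4 mm [ 0.4  0.4 -0.4 -0.5]
loose 114 101 lean 0.1 rail x 13.8 s -59.6 mm [ 0.1  0.2 -0.3 -0.6]
mid 71 102 lean 0 rail x -6.9 s -127.9 mm [ 0.1 -0.2 -0.6 -0. ]
mid 71 102 lean 0.1 rail x 6.1 s -128.3 mm [ 0.3 -0.4 -0.3  0.1]
end 77 108 lean 0 rail x -6.7 s -183.8 mm [ 0.2 -0.3 -0.4  0.1]
end 77 108 lean 0.1 rail x 5.6 s -183.9 mm [ 0.3 -0.2 -0.3  0.2]
15.8167
top 21
scene 0
timer diff 84 bottle 0
```

Request:
{"op": "step_arm", "data": {"plan": [{"linear": [0, 0, 0], "dr": [0, 0, 0], "hand": 0.45}, {"linear": [0, 0, 0], "dr": [0, 0, 0], "hand": 0.45}, {"linear": [0, 0, 0], "dr": [0, 0, 0], "hand": 0.45}, {"linear": [0, 0, 0], "dr": [0, 0, 0], "hand": 0.45}, {"linear": [0, 0, 0], "dr": [0, 0, 0], "hand": 0.45}, {"linear": [0, 0, 0], "dr": [0, 0, 0], "hand": 0.45}, {"linear": [0, 0, 0], "dr": [0, 0, 0], "hand": 0.45}, {"linear": [0, 0, 0], "dr": [0, 0, 0], "hand": 0.45}, {"linear": [0, 0, 0], "dr": [0, 0, 0], "hand": 0.45}, {"linear": [0, 0, 0], "dr": [0, 0, 0], "hand": 0.45}]}}

```text
time: 16.65
ee_pos: [0.4859, 0.296, 0.2688]
orientation: [2.383, 2.048, -0.0]
ft_force: [0.5, 0.1, 0.3]
gripper_width: 0.0426
```

Request:
{"op": "step_arm", "data": {"plan": [{"linear": [0, 0, 0], "dr": [0, 0, 0], "hand": 0.45}, {"linear": [0, 0, 0], "dr": [0, 0, 0], "hand": 0.45}, {"linear": [0, 0, 0], "dr": [0, 0, 0], "hand": 0.45}, {"linear": [0, 0, 0], "dr": [0, 0, 0], "hand": 0.45}, {"linear": [0, 0, 0], "dr": [0, 0, 0], "hand": 0.45}, {"linear": [0, 0, 0], "dr": [0, 0, 0], "hand": 0.45}, {"linear": [0, 0, 0], "dr": [0, 0, 0], "hand": 0.45}, {"linear": [0, 0, 0], "dr": [0, 0, 0], "hand": 0.45}, {"linear": [0, 0, 0], "dr": [0, 0, 0], "hand": 0.45}, {"linear": [0, 0, 0], "dr": [0, 0, 0], "hand": 0.45}]}}

```text
time: 17.48
ee_pos: [0.4859, 0.296, 0.2688]
orientation: [2.383, 2.048, -0.0]
ft_force: [-0.0, 0.4, -0.2]
gripper_width: 0.0425
```

Run:
```python
from chk import *
t=eyes.snapshot("top");s=eyes.snapshot("scene")
run(t,s)
for n,i,j in(("top",t,np.load("top3.npy")),("scene",s,np.load("scene3.npy"))):
    d=np.abs(i.astype(int)-j).max(2); print(n,(d[130:240,200:330]>15).sum())
d=np.abs(s.astype(int)-np.load("scene0.npy")).max(2);ys,xs=np.where(d[200:240,193:226]>30);print("timer scene",len(xs))
d=np.abs(t.astype(int)-np.load("top0.npy")).max(2);ys,xs=np.where(d[226:252,234:262]>30);print("timer top",len(xs),xs.min()+234,xs.max()+234,ys.min()+226,ys.max()+226)
```

```text
deep 81 87 lean 0 rail x -5.8 s -0.1 mm [ 0.2 -0.4 -0.4  0.1]
deep 81 87 lean 0.1 rail x 6.3 s 0.1 mm [ 0.2 -0.3 -0.5  0.2]
loose 114 101 lean 0 rail x 0.9 s -60.4 mm [ 0.4  0.4 -0.4 -0.5]
loose 114 101 lean 0.1 rail x 13.8 s -59.6 mm [ 0.1  0.2 -0.3 -0.6]
mid 73 102 lean 0 rail x -6.6 s -128.1 mm [ 0.  -0.3 -0.5 -0.1]
mid 73 102 lean 0.1 rail x 5.7 s -128.3 mm [ 0.1 -0.2 -0.4  0.2]
end 76 108 lean 0 rail x -6.8 s -183.8 mm [ 0.2 -0.3 -0.4  0.1]
end 76 108 lean 0.1 rail x 5.1 s -183.6 mm [ 0.1 -0.1 -0.6  0.2]
top 21
scene 24
timer scene 235
timer top 79 234 244 226 251
```

The loose bin is stationary. Given the rod, its lean is at most 0.03 rad and its origin 1–4 mm from the bar plane, well within limits. Handing in.

```bash
python3 -c "
from bench import workorder
print(workorder.sign_off())"
```

```text
the job is handed in; nothing more can be done
None
```

The loose bin hangs on the rail between the deep bin and the middle bin, and the job is handed in at about 18 s of robot time. No verdict came back.

I pushed the middle bin's tab with shut fingers until it met the end bin and that bin met its plate. I then gripped the loose bin by its tab, lowered it from above, and eased off before opening. The wrist force peaked at about 17 N upward when the hook seated and 26 N when the bins met the end plate.

**Last checks:**
- **Spacing:** The loose bin is about 60 mm from the deep bin and 68 mm from the middle bin. Deep and middle are 128 mm apart, where more than 108 was needed.
- **At rest:** All bins were hooked, and in pictures about 1.7 s apart no tab moved more than about 1 mm. The gripper was clear of everything.
- **Bystanders:** Pixels round the spray bottle had not changed between the first top view and one taken after the placing. The timer showed changed pixels beside it in both views. I put that down to the arm's shadow, since nothing passed near it, but did not check further.

**What disagreed:** The loose bin hangs nearly upright, with a lean of at most 0.03 rad instead of the expected 0.1. Its tab sits about 7 mm further back than its neighbours'. Friction seems to hold it there. It was not moving, and by my estimate its origin is 1–4 mm from the bar plane, inside the limits, so I left it.

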